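# Stand the fallen tape spindle back up against its stop

## Robot

A 6-joint arm with a two-finger parallel gripper is mounted at the origin on the work surface. World frame = base frame: x ahead of the robot, y to its left, z up, the work surface at z = 0. Lengths are in m, angles in degrees, forces in N, time in s.
With the tool pointing down it reaches from about 0.4 to 0.825 m from the base axis. Payload 7 kg.
Tool frame: the origin (TCP) lies midway between the tips of the shut fingers; the grasp point (between the pads) lies 19 mm behind it; z points along the fingers, y is the line along which they close (so a half turn about z gives the same grasp; the last joint's range is limited). The gripper opens to 88 mm and grips with 3 to 60 N. Pads are 19 mm wide; open, the fingers measure 130 mm over their backs; the gripper's body (78 mm by 193 mm) begins 47 mm behind the grasp point.
Start: joints at [86.236, 20.546, 0.682, 0, -70.136, -16.507], TCP at [0.234, 0.633, 0.227] pointing down, gripper open.
Joint ranges: [-176.03, 176.03], [-82.01, 121.73], [-58.28, 71.71], [-173.87, 95.51], [-174.79, -0.11], [-173.66, 173.66]. Speed limits (degrees/s): [136.94, 136.94, 172.46, 180, 180, 180].

## Interface

Orientations are given as a 3x3 rotation matrix whose columns are the frame's x, y, z axes.
In Python, from rig import robot gives the robot as it stands. Calls block until the motion is done:
- robot.goto(position, orientation): joint-space move of the TCP to a pose.
- robot.servo_line(position, ori=None, speed=0.15): straight line of the TCP; ori=None keeps the orientation; speed is the mean speed in m/s.
- robot.movej(angles): joint-space move.
- robot.move_gripper(opening): opening from 0.0 (shut) to 1.0 (fully open); the grip force is fixed at half the most; returns when the fingers have stopped.
- robot.dwell(seconds).
- robot.ik(position, orientation): joint angles nearest the present ones, or None.
- robot.grab_frame(name): name is "scene" or "top" or "wrist"; returns (picture, depth): 384x512x3 uint8, red, green, blue; 384x512 float32, m along the optical axis (not along the pixel's ray), 0 where there is no reading.
- robot.camera_info(name): a dict with "vfov" (degrees; the focal length in pixels is half the picture's height over the tangent of half this angle, whatever the lens; pixels are square), "cx", "cy" (the principal point, pixels), "k1" (the pictures are not rectified: a ray, as slopes to the right and down, at radius r is drawn at 1 + k1 r^2 times it, then the intrinsics apply), "view" (4x4, takes a point from world to camera coordinates); the wrist camera has in their place "T_tool_cam" (4x4, takes a point from camera to tool coordinates, whose origin is the TCP and whose axes are the flange's). Camera axes: x right, y down, z forward; pixel columns grow to the right and rows downward; lengths in m; the calibration is good to about 2 mm. A picture is of the moment at which its call begins: read the wrist's pose just before it. camera_info takes no time and is no camera call.
A pose or a line that the arm cannot do raises robot.Unreachable and nothing moves.
- robot.job_done(): hands the job in; it is judged then, once.
Readings, each from a call of its own:
- robot.read_t(): time.
- robot.read_qpos(): joint angles.
- robot.read_qvel(): joint speeds.
- robot.read_effort(): joint torques, N m.
- robot.read_position(): TCP position.
- robot.read_tcp_rot(): TCP orientation.
- robot.read_force(): force on the tool from outside, world axes, zero at the start.
- robot.read_ft_torque(): the same for the moment, N m.
- robot.read_grip_width(): opening from 0.0 (shut) to 1.0 (fully open).
- robot.read_finger_force(): force on a finger pad.
Only numpy, scipy, OpenCV 4.12 (cv2) and the standard library are available. Lean on these libraries where they do the work, as an engineer would, in place of code of your own. Each camera call takes 0.05 s, during which the arm holds its last target. There are 200 camera calls.

## Task

The tape spindle has toppled on the packing board. Without gripping or lifting it, push its square foot over with the fingertips so that it stands upright on the foot again, then push it along the board until the foot sits flush and square against the steel stop. Leave the two candle cans and the tape roll beside the board where they are, and finish clear of everything.

Things in the scene. Friction and masses are not known exactly. Their poses are not given: they have to be found in the camera images.
- board: Flat plywood packing board fixed on the table, 340 mm (its x) by 260 mm (its y), 8 mm thick. Origin: centre of its underside, on the table. Its x axis points along the board towards the stop, z up.
- stop (a point): Steel stop, a straight bar fixed across the board's +x end over its whole 260 mm width, 32 mm high above the board, 12 mm thick. This point is the middle of the bar's front face, where it meets the board's upper surface (140 mm from the board's origin along x, 8 mm above the table). Its x axis is the board's x axis: it points into the bar, y runs along the bar, z up.
- spindle: Tape spindle, loose, about 0.35 kg, most in the foot: blue square foot plate 110 x 110 x 18 mm, post in its middle. Origin: centre of the foot's underside; z along the post (up when standing), x, y parallel to the foot's sides. It starts toppled: foot on its -x edge, post away from the stop (within 0.3 rad), dipping 26 degrees to the knob on the board; the foot leans 26 degrees over the post.
- upper_edge (a point): On the spindle: middle of the foot's +x edge on the post side (55, 0, 18 mm from its origin), uppermost at the start, about 100 mm above the board. Pushed towards the stop here (1 to 2 N) the foot pivots on its lower edge; some 15 degrees past vertical it drops flat by itself and the post swings up where the pusher was. Standing, it still has 10 to 80 mm to slide to the stop.
- post: The spindle's steel post, 18 mm thick, in the middle of the foot, with a red knob 24 mm across whose top is 105 mm above the foot's underside. Rigid with the foot; same origin and axes as the spindle. Fingers astride the post, at least 40 mm apart, let it swing up between them.
- can_yellow: Loose candle can, yellow label, diameter 66 mm, 75 mm high and a card wick above (to 92 mm), stands on the table beside the board or behind the stop. Origin: centre of its underside.
- can_plain: Loose candle can, bare tin, diameter 66 mm, 95 mm high and a card wick above (to 112 mm), stands on the table beside the board or behind the stop. Origin: centre of its underside.
- tape_roll: Loose roll of brown packing tape, a ring 90 mm across, 48 mm high, lying flat on the table beside the board or behind the stop. Origin: centre of its underside.
Mind the look-alikes: they are no part of the job. Several things have the shape of the spindle; the one meant has the colours described above.

How it is judged (in metres and radians):
On the way:
1. the spindle stands upright on its foot (angle between spindle's own z axis and vertical below 0.08 rad and height (world z) of spindle below 0.012 m), for 0.2 s.
At the end, for the whole second after the job is handed in: The spindle stands upright (within 0.08 rad) with its foot flat on the board, at rest, one side of the foot against the stop: the foot's centre is 50 to 60 mm from the stop's face (55 mm when touching), square to it within 0.06 rad, and within 90 mm of the stop's middle along the bar (all of step 1 and height (world z) of spindle above 0.004 m and x of spindle in the frame of stop between -0.06 and -0.05 m and y of spindle in the frame of stop between -0.09 and 0.09 m and (angle between the x axis of spindle and the x axis of stop, either way round below 0.06 rad or angle between the y axis of spindle and the x axis of stop, either way round below 0.06 rad) and linear speed of spindle below 0.01 m/s).
It fails at once if the spindle is lifted (the centre of its foot's underside rises more than 95 mm above the table; it is 65 mm as it lies) (height (world z) of spindle above 0.095 m).
It fails at once if the spindle is gripped by its post (fingers press on the post or knob with more than 20 N) (contact force between the fingers and post above 20 N).
It fails at once if the yellow can is moved more than 20 mm or tipped (distance of can_yellow from where it was at the start of the episode above 0.02 m or angle between can_yellow's own z axis and vertical above 0.3 rad).
It fails at once if the plain can is moved more than 20 mm or tipped (distance of can_plain from where it was at the start of the episode above 0.02 m or angle between can_plain's own z axis and vertical above 0.3 rad).
It fails at once if the tape roll is moved more than 20 mm or tipped (distance of tape_roll from where it was at the start of the episode above 0.02 m or angle between tape_roll's own z axis and vertical above 0.3 rad).
It also fails if it takes over 51 s, if anything falls off the work surface, if the arm or the gripper's body presses on something with over 40 N, if the wrist force passes 120 N, or if a joint passes its speed limit or range.

## Working session

There is one attempt and no reset: what is moved stays moved. The work goes in short steps, each a Python script; the robot and the scene stay as the last script left them, time stands still between calls to the robot, and variables do not carry over. Pictures are saved under pics/ and viewed, at most 10 in all, crops included, and the job is handed in when it is done.

```bash
ls; mkdir -p pics; python3 - <<'E'
from rig import robot
import cv2,numpy as np
for n in("scene","top"):
    p,d=robot.grab_frame(n); np.savez(f"{n}0.npz",p=p,d=d); cv2.imwrite(f"pics/{n}0.png",p[:,:,::-1]); i=robot.camera_info(n); print(n,{k:(np.round(v,3).tolist() if k=="view" else v) for k,v in i.items()},(d>0).mean())
E
```

```text
pics
scene {'vfov': 42.21043902422691, 'cx': 256.7442262014408, 'cy': 196.3097744515068, 'k1': -0.1117047661311077, 'view': [[-0.505, 0.863, -0.01, 0.264], [0.571, 0.325, -0.753, -0.217], [-0.647, -0.386, -0.657, 1.853], [0.0, 0.0, 0.0, 1.0]]} 0.9927164713541666
top {'vfov': 42.41095916733746, 'cx': 253.94172521813795, 'cy': 193.97705395750535, 'k1': -0.09805567126334358, 'view': [[0.025, -1.0, -0.019, -0.01], [-0.993, -0.022, -0.113, 0.509], [0.113, 0.021, -0.993, 1.312], [0.0, 0.0, 0.0, 1.0]]} 0.99615478515625
```

View pics/scene0.png

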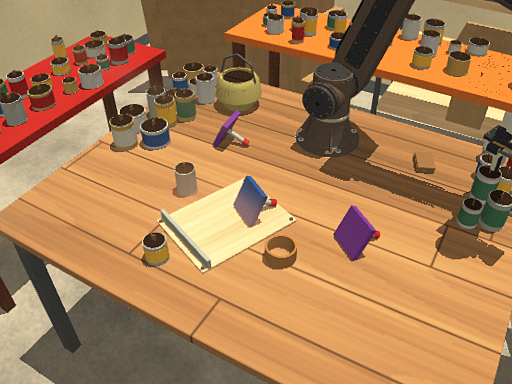

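View pics/top0.png

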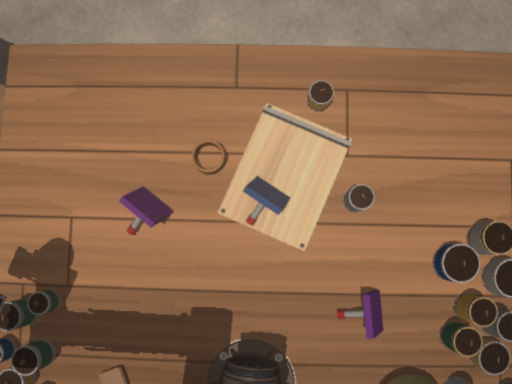

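The scene view shows a blue-footed spindle on the board at (252,202), with the stop at (187,240). Purple ones stand at (228,130) and (355,232) off the board. In the top view the blue one is at (265,195), and the purple ones are at (145,207) and (372,315). Only the blue foot with the red knob, lying on the board, fits the description. I'll confirm this with an enlarged crop while measuring.

```bash
cat > h.py <<'E'
import numpy as np,cv2
from rig import robot
def K(i): 
    f=192/np.tan(np.radians(i["vfov"]/2)); return np.array([[f,0,i["cx"]],[0,f,i["cy"]],[0,0,1]]),np.array([i["k1"],0,0,0,0])
def slopes(n,uv):
    k,dc=K(robot.camera_info(n)); return cv2.undistortPoints(np.float64(uv).reshape(-1,1,2),k,dc)[:,0]
def cloud(n,d,mask):
    v,u=np.nonzero(mask&(d>0)); s=slopes(n,np.c_[u,v]); z=d[v,u][:,None]
    V=np.array(robot.camera_info(n)["view"]); return (np.c_[s*z,z]-V[:3,3])@V[:3,:3]
def onplane(n,uv,z):
    V=np.array(robot.camera_info(n)["view"]); s=slopes(n,uv); c=-V[:3,:3].T@V[:3,3]; r=np.c_[s,np.ones(len(s))]@V[:3,:3]
    return c+r*((z-c[2])/r[:,2])[:,None]
E
python3 - <<'E'
from h import *
for n in("scene","top"):
    D=np.load(n+"0.npz");p,d=D["p"],D["d"]
    P=cloud(n,d,np.ones_like(d,bool)&True)
    h=cv2.cvtColor(p,cv2.COLOR_RGB2HSV)
    roi=np.zeros(d.shape,bool)
    if n=="scene": roi[160:250,220:290]=1
    else: roi[165:235,230:300]=1
    blue=roi&(h[:,:,0]>95)&(h[:,:,0]<130)&(h[:,:,1]>90)
    red=roi&((h[:,:,0]<6)|(h[:,:,0]>172))&(h[:,:,1]>120)
    B=cloud(n,d,cv2.erode(blue.astype(np.uint8),np.ones((3,3)))>0)
    # underside plane by ransac
    rng=np.random.default_rng(0);best=0
    for _ in range(500):
        a=B[rng.choice(len(B),3,False)];m=np.cross(a[1]-a[0],a[2]-a[0]);m/=np.linalg.norm(m)+1e-12
        k=abs((B-a[0])@m)<.002
        if k.sum()>best:best=k.sum();I=k
    Q=B[I];c=Q.mean(0);m=np.linalg.svd(Q-c)[2][2];m*=np.sign(m[2])
    Bn=cloud(n,d,blue);Q=Bn[abs((Bn-c)@m)<.004]
    e=np.cross([0,0,1],m);e/=np.linalg.norm(e);f=np.cross(m,e)
    q=np.c_[(Q-c)@e,(Q-c)@f];r=cv2.minAreaRect(q.astype(np.float32))
    print(n,best,len(B),"n",m.round(3),"rect",np.round(r[1],3),round(r[2],1),"centre",(c+r[0][0]*e+r[0][1]*f).round(4),"yaw of x",np.degrees(np.arctan2(m[1],m[0])).round(1),"dip",np.degrees(np.arcsin(m[2])).round(1),"extent",q.min(0).round(3),q.max(0).round(3))
    R=cloud(n,d,red);print("red",len(R),np.median(R,0).round(3), "blue zmax",Bn[:,2].max().round(3))
print("top corners",onplane("top",[(268,106),(351,145)],.040).round(3),onplane("top",[(303,247),(221,212)],.008).round(3))
D=np.load("top0.npz");p,d=D["p"],D["d"]
h=cv2.cvtColor(p,cv2.COLOR_RGB2HSV);P=cloud("top",d,d>=0) if (d>0).all() else None
V=np.zeros(d.shape,bool);V[95:155,255:360]=1
S=cloud("top",d,V);S=S[(S[:,2]>.030)&(S[:,2]<.05)]
# drop cans by position
cv2.imwrite("pics/crop.png",cv2.resize(p[90:255,190:385,::-1],None,fx=4,fy=3.6,interpolation=cv2.INTER_CUBIC)[:,:780])
a=cv2.minAreaRect(S[:,:2].astype(np.float32));print("bar",a,np.array(cv2.boxPoints(a)).round(3).tolist())
for nm,x0,x1,y0,y1 in(("yel",305,340,75,112),("plain",343,380,180,215),("roll",190,232,137,178)):
    M=np.zeros(d.shape,bool);M[y0:y1,x0:x1]=1;C=cloud("top",d,M);C=C[C[:,2]>.03];
    print(nm,C[:,:2].min(0).round(3),C[:,:2].max(0).round(3),C[:,2].max().round(3))
E
```

```text
scene 61 125 n [ 0.753 -0.485  0.444] rect [0.113 0.035] 18.6 centre [ 0.4911 -0.0287  0.1136] yaw of x -32.7 dip 26.4 extent [-0.041 -0.028] [0.072 0.011]
red 38 [0.442 0.013 0.029] blue zmax 0.119Traceback (most recent call last):
  File "<stdin>", line 11, in <module>
  File "h.py", line 8, in cloud
    v,u=np.nonzero(mask&(d>0)); s=slopes(n,np.c_[u,v]); z=d[v,u][:,None]
                                  ~~~~~~^^^^^^^^^^^^^^
  File "h.py", line 6, in slopes
    k,dc=K(robot.camera_info(n)); return cv2.undistortPoints(np.float64(uv).reshape(-1,1,2),k,dc)[:,0]
                                         ~~~~~~~~~~~~~~~~~~~^^^^^^^^^^^^^^^^^^^^^^^^^^^^^^^^^^^^^
cv2.error: OpenCV(4.12.0) /io/opencv/modules/calib3d/src/undistort.dispatch.cpp:347: error: (-215:Assertion failed) CV_IS_MAT(_src) && CV_IS_MAT(_dst) && (_src->rows == 1 || _src->cols == 1) && (_dst->rows == 1 || _dst->cols == 1) && _src->cols + _src->rows - 1 == _dst->rows + _dst->cols - 1 && (CV_MAT_TYPE(_src->type) == CV_32FC2 || CV_MAT_TYPE(_src->type) == CV_64FC2) && (CV_MAT_TYPE(_dst->type) == CV_32FC2 || CV_MAT_TYPE(_dst->type) == CV_64FC2) in function 'cvUndistortPointsInternal'
```

```bash
cat > m.py <<'E'
from h import *
for n in("scene","top"):
    D=np.load(n+"0.npz");p,d=D["p"],D["d"]
    q=p.astype(int)
    roi=np.zeros(d.shape,bool)
    if n=="scene": roi[160:250,220:290]=1
    else: roi[165:235,230:300]=1
    blue=roi&(q[...,2]>q[...,0]+10)
    red=roi&(q[...,0]>q[...,1]+70)&(q[...,0]>q[...,2]+70)
    B=cloud(n,d,blue); B=B[(B[:,2]>.012)]
    rng=np.random.default_rng(0);best=0
    for _ in range(500):
        a=B[rng.choice(len(B),3,False)];m=np.cross(a[1]-a[0],a[2]-a[0]);m/=np.linalg.norm(m)+1e-12
        k=abs((B-a[0])@m)<.002
        if k.sum()>best:best=k.sum();I=k
    Q=B[I];c=Q.mean(0);m=np.linalg.svd(Q-c)[2][2];m*=np.sign(m[2])
    e=np.cross([0,0,1],m);e/=np.linalg.norm(e);f=np.cross(m,e)
    Q=B[abs((B-c)@m)<.003]
    g=np.c_[(Q-c)@e,(Q-c)@f];r=cv2.minAreaRect(g.astype(np.float32))
    print(n,best,len(B),"n",m.round(3),"rect",np.round(r[1],3),round(r[2],1),"centre",(c+r[0][0]*e+r[0][1]*f).round(4),"yaw",np.degrees(np.arctan2(m[1],m[0])).round(1),"dip",np.degrees(np.arcsin(m[2])).round(1),"zmax",B[:,2].max().round(3))
    if red.any(): R=cloud(n,d,red);print("red",len(R),np.median(R,0).round(3))
print("bar far corners",onplane("top",[(268,106),(351,145)],.040).round(3).tolist(),"near",onplane("top",[(303,247),(221,212)],.008).round(3).tolist())
V=np.zeros(d.shape,bool);V[95:155,255:360]=1
S=cloud("top",d,V);S=S[(S[:,2]>.032)&(S[:,2]<.048)]
cv2.imwrite("pics/crop.png",cv2.resize(p[90:255,190:385,::-1],None,fx=4,fy=3.6,interpolation=cv2.INTER_CUBIC)[:,:780])
def box(C): a=cv2.minAreaRect(C[:,:2].astype(np.float32));print("rect",np.array(cv2.boxPoints(a)).round(3).tolist())
box(S)
for nm,x0,x1,y0,y1 in(("yel",305,340,75,112),("plain",343,380,180,215),("roll",190,232,137,178)):
    M=np.zeros(d.shape,bool);M[y0:y1,x0:x1]=1;C=cloud("top",d,M);C=C[C[:,2]>.045 if nm!="roll" else C[:,2]>.03]
    print(nm,C[:,:2].min(0).round(3),C[:,:2].max(0).round(3),C[:,2].max().round(3))
E
python3 m.py
```

```text
scene 227 433 n [ 0.748 -0.474  0.465] rect [0.117 0.06 ] 11.2 centre [ 0.5007 -0.028   0.098 ] yaw -32.4 dip 27.7 zmax 0.119
red 144 [0.451 0.02  0.026]
top 174 272 n [-0.421  0.277  0.864] rect [0.106 0.02 ] 0.9 centre [ 0.4856 -0.0208  0.1114] yaw 146.6 dip 59.7 zmax 0.119
red 40 [0.436 0.011 0.034]
bar far corners [[0.752, -0.031, 0.04], [0.648, -0.259, 0.04]] near [[0.37, -0.134, 0.008], [0.46, 0.092, 0.008]]
rect [[0.6439999938011169, -0.2540000081062317], [0.7360000014305115, -0.2919999957084656], [0.8349999785423279, -0.05000000074505806], [0.7419999837875366, -0.013000000268220901]]
yel [ 0.751 -0.206] [ 0.82  -0.139] 0.093
plain [ 0.469 -0.31 ] [ 0.535 -0.242] 0.115
roll [0.563 0.086] [0.653 0.173] 0.055
```

View pics/crop.png

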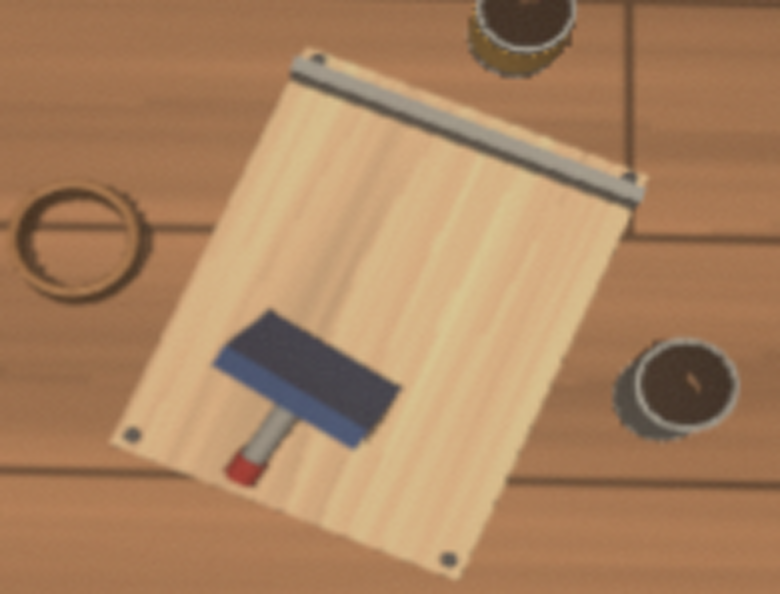

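The crop confirms the target: blue foot, grey post and red knob, lying on the board at crop (305,380), with the stop running from (295,70) to (640,195). The upper rim fit gives spindle yaw of about -33° and an upper edge at (0.479,-0.016,0.107). Next I'll measure the bar and do the tipping push.

```bash
cat >> h.py <<'E'
def bar(p,d):
    h=cv2.cvtColor(p,cv2.COLOR_RGB2HSV); M=np.zeros(d.shape,bool);M[98:152,258:356]=1
    M&=(h[...,1]<50)&(h[...,2]>100)
    C=cloud("top",d,M);C=C[(C[:,2]>.032)&(C[:,2]<.048)]
    vx,vy,x0,y0=cv2.fitLine(C[:,:2].astype(np.float32),cv2.DIST_HUBER,0,.01,.01).ravel()
    v=np.array([vx,vy]);v*=np.sign(v[1]);s=(C[:,:2]-[x0,y0])@v
    n=np.array([v[1],-v[0]]);t=(C[:,:2]-[x0,y0])@n
    return n,v,np.array([x0,y0])+v*(s.min()+s.max())/2-n*.006,(s.min(),s.max(),t.min(),t.max(),len(C))
def rot(d,tilt=0):
    # tool x along d (horizontal), fingers down, tips tilted forward by tilt deg
    c,s=np.cos(np.radians(tilt)),np.sin(np.radians(tilt)); x=np.array([d[0]*c,d[1]*c,s]); z=np.array([d[0]*s,d[1]*s,-c])
    return np.c_[x,np.cross(z,x),z]
E
python3 - <<'E'
from h import *
D=np.load("top0.npz");b=bar(D["p"],D["d"]);print("bar x,y,mid",[np.round(i,4) for i in b],np.degrees(np.arctan2(b[0][1],b[0][0])))
yaw=np.radians(-33);d=np.array([np.cos(yaw),np.sin(yaw)])
E=np.array([.4788,-.0164])
piv=E+.048*d;fc=piv+.073*d
for nm,c in("piv",piv),("foot standing",fc):print(nm,c.round(3),"in stop",((c-b[2])@b[0]).round(3),((c-b[2])@b[1]).round(3))
R=rot(d);z=.088
T=lambda s,z=z:np.r_[E+(s-.0095)*d,z]
for t in(0,15,25):
  for r in(fc-.075*d,b[2]-.12*b[0]): print(t,robot.ik(np.r_[r,.016],rot(b[0],t)))
robot.move_gripper(.65)
robot.goto(T(-.035,.17),R);robot.servo_line(T(-.035),speed=.1)
print(robot.read_grip_width(),robot.read_position())
p,_=robot.grab_frame("scene");cv2.imwrite("pics/s1.png",cv2.resize(p[130:290,150:350,::-1],None,fx=4,fy=3.6)[:, :780]);print(robot.read_t(),robot.read_force())
E
```

```text
bar x,y,mid [array([ 0.9262, -0.377 ], dtype=float32), array([0.377 , 0.9262], dtype=float32), array([ 0.6932, -0.1346]), array([-1.268e-01,  1.284e-01, -6.600e-03,  7.400e-03,  3.960e+02])] -22.150743
piv [ 0.519 -0.043] in stop -0.196 0.02
foot standing [ 0.58  -0.082] in stop -0.124 0.006
0 [ 1.71058079e+01  1.98162675e+01 -3.32839756e+01  2.54444375e-14
 -3.68997569e+01  5.07434477e+01]
0 [ 1.02802288e+01  2.48983707e+01 -2.42073328e+01  2.54444375e-14
 -4.08942966e+01  5.75690268e+01]
15 None
15 [  7.76181658  18.07721398 -52.98909206  51.89648156  -9.44034145
   9.42195996]
25 None
25 None
0.649975819471963 [0.4419011  0.00804126 0.08843871]
4.2083 [ 0.29013439 -0.15459825 -0.70352814]
```

View pics/s1.png

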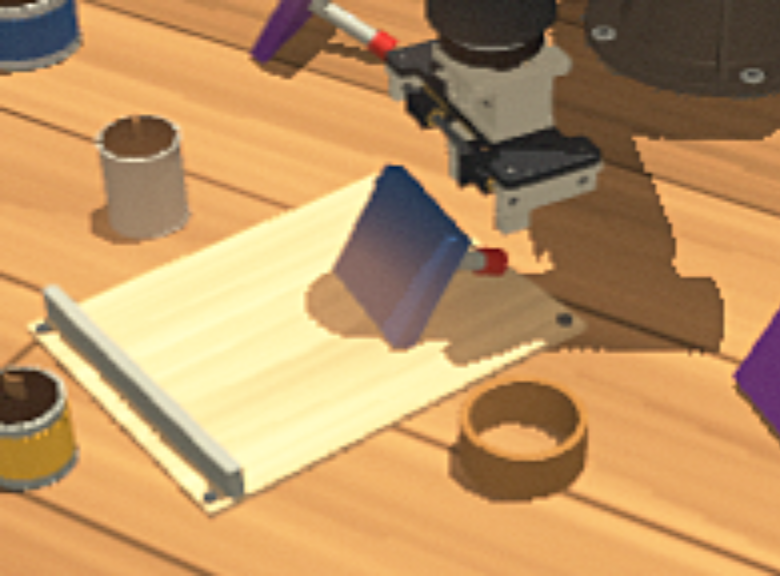

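The crop shows the gripper behind the foot: one fingertip at (512,215), the foot at (400,255), the knob at (490,262), long body axis parallel to the foot. Now I'll push.

```bash
python3 - <<'E'
from h import *
yaw=np.radians(-33);d=np.array([np.cos(yaw),np.sin(yaw)])
E=np.array([.4788,-.0164])
T=lambda s,z=.088:np.r_[E+(s-.0095)*d,z]
fs=[]
for s in np.arange(-.02,.0851,.015):
    robot.servo_line(T(s),speed=.05); f=robot.read_force(); fs.append((round(s,3),np.round(f[:2]@d,1),np.round(f[2],1)))
    if abs(f[:2]@d)>15: print("stop");break
print(fs);robot.dwell(.3)
for n in("scene","top"):
    p,dd=robot.grab_frame(n);np.savez(n+"1.npz",p=p,d=dd)
    if n=="scene":cv2.imwrite("pics/s2.png",cv2.resize(p[130:290,150:350,::-1],None,fx=4,fy=3.6)[:, :780])
print(robot.read_t())
E
```

```text
[(np.float64(-0.02), np.float64(-0.7), np.float64(0.3)), (np.float64(-0.005), np.float64(-0.4), np.float64(-0.2)), (np.float64(0.01), np.float64(-0.9), np.float64(0.1)), (np.float64(0.025), np.float64(-0.6), np.float64(-1.4)), (np.float64(0.04), np.float64(-0.0), np.float64(-0.8)), (np.float64(0.055), np.float64(-1.6), np.float64(0.5)), (np.float64(0.07), np.float64(0.5), np.float64(-0.8)), (np.float64(0.085), np.float64(0.3), np.float64(-0.2))]
8.2083
```

View pics/s2.png

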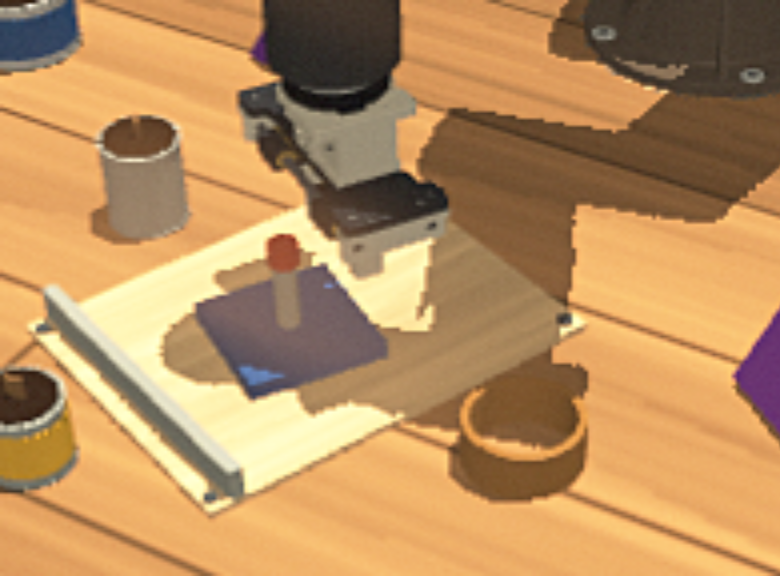

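The spindle stands upright: knob at crop (284,252), foot corners about (197,303), (325,267), (387,350), (252,397), with a gap to the stop. I'll measure the foot, then retreat and push low from behind.

```bash
cat >> h.py <<'E'
def foot(p,d,n="scene"):
    q=p.astype(int);M=(q[...,2]>q[...,0]+5); M[:, :180]=0;M[:,280:]=0;M[:190]=0;M[255:]=0
    C=cloud(n,d,M);C=C[(C[:,2]>.021)&(C[:,2]<.033)]
    r=cv2.minAreaRect(C[:,:2].astype(np.float32)*1000)
    return np.array(r[0])/1000,r[1],r[2],len(C)
E
python3 - <<'E'
from h import *
b=bar(*[np.load("top0.npz")[k] for k in"pd"]);x,y,m=[np.array(i,float) for i in b[:3]]
D=np.load("scene1.npz");f=foot(D["p"],D["d"]);print(f)
c=f[0];print("foot in stop",((c-m)@x).round(4),((c-m)@y).round(4))
q=D["p"].astype(int);R=(q[...,0]>q[...,1]+50)&(q[...,0]>q[...,2]+50);R[:, :210]=0;R[:,240:]=0;R[:190]=0;R[210:]=0
K_=cloud("scene",D["d"],R);print("knob",np.median(K_,0).round(3),len(K_), "tcp",robot.read_position())
E
```

```text
(array([ 0.5947345 , -0.07063889]), (47.19655227661133, 131.62181091308594), 82.58851623535156, 59)
foot in stop -0.1153 0.0221
knob [ 0.586 -0.084  0.105] 108 tcp [ 0.54207499 -0.05744294  0.08804621]
```

```bash
python3 - <<'E'
from h import *
b=bar(*[np.load("top0.npz")[k] for k in"pd"]);x,y,m=[np.array(i,float) for i in b[:3]];x/=np.linalg.norm(x);y/=np.linalg.norm(y)
c=np.array([.579,-.086]);yc=(c-m)@y
yaw=np.radians(-33);d=np.array([np.cos(yaw),np.sin(yaw)])
P=lambda s,z:np.r_[m+s*x+yc*y,z]
p=robot.read_position();robot.servo_line(np.r_[p[:2]-.05*d,.10],speed=.1)
R=rot(x);robot.goto(P(-.22,.10),R);robot.servo_line(P(-.22,.017),speed=.08)
fs=[]
for s in list(np.arange(-.205,-.131,.015))+list(np.arange(-.128,-.1139,.002)):
    robot.servo_line(P(s,.017),speed=.04); f=robot.read_force();fx=f[:2]@x; fs.append((float(round(s,3)),float(fx.round(1))))
    if fx<-8: break
print(fs,robot.read_t())
for n in("scene","top"):
    q,dd=robot.grab_frame(n);np.savez(n+"2.npz",p=q,d=dd)
    if n=="top":cv2.imwrite("pics/t3.png",cv2.resize(q[90:255,190:385,::-1],None,fx=4,fy=3.6)[:,:780])
    else:cv2.imwrite("pics/s3.png",cv2.resize(q[130:290,150:350,::-1],None,fx=4,fy=3.6)[:, :780])
E
```

```text
[(-0.205, -1.2), (-0.19, 0.3), (-0.175, -0.8), (-0.16, -1.1), (-0.145, 0.4), (-0.128, 0.1), (-0.126, -0.5), (-0.124, -2.6), (-0.122, -2.5), (-0.12, -1.7), (-0.118, -8.4)] 14.8417
```

View pics/s3.png

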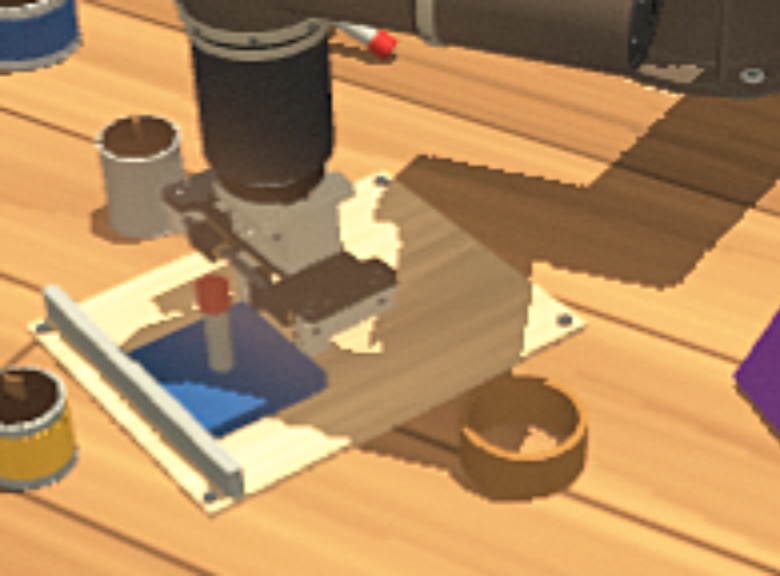

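The foot is now at crop (225,370), apparently against the stop. Contact force rose where flush contact is expected (TCP about -0.119). I'll press a little more to square it, back off, clear and check.

```bash
python3 - <<'E'
from h import *
b=bar(*[np.load("top0.npz")[k] for k in"pd"]);x,y,m=[np.array(i,float) for i in b[:3]];x/=np.linalg.norm(x)
for _ in range(4):
    p=robot.read_position();robot.servo_line(p+np.r_[.001*x,0],speed=.01);F=robot.read_force()[:2]@x;print(F.round(1),robot.read_ft_torque().round(2))
    if F<-18:break
p=robot.read_position();print("tcp in stop x",(p[:2]-m)@x)
robot.servo_line(p-np.r_[.05*x,0],speed=.06);p=robot.read_position();robot.servo_line(np.r_[p[:2],.2],speed=.15)
robot.movej([86.236, 20.546, 0.682, 0, -70.136, -16.507]);robot.dwell(.3)
q,dd=robot.grab_frame("top");np.savez("top3.npz",p=q,d=dd);cv2.imwrite("pics/t4.png",cv2.resize(q[90:255,190:385,::-1],None,fx=4,fy=3.6,interpolation=cv2.INTER_CUBIC)[:,:780])
q2=q.astype(int);M=(q2[...,2]>q2[...,0]+15);M[:, :250]=0;M[:,350:]=0;M[:105]=0;M[200:]=0
C=cloud("top",dd,M);C=C[(C[:,2]>.02)&(C[:,2]<.033)];r=cv2.minAreaRect(C[:,:2].astype(np.float32)*1000);print(r,len(C))
c=np.array(r[0])/1000;b=bar(q,dd);print("foot in stop",(c-b[2])@b[0],(c-b[2])@b[1],"bar yaw",np.degrees(np.arctan2(b[0][1],b[0][0])),robot.read_t())
E
```

```text
-7.1 [1.43 1.98 0.04]
-6.1 [1.5  1.99 0.06]
-6.2 [ 1.51  2.02 -0.02]
-6.7 [1.51 2.02 0.06]
tcp in stop x -0.11964354352012725
((650.3999633789062, -98.67404174804688), (106.57398986816406, 110.67189025878906), 67.8186264038086) 1369
foot in stop -0.053326421914310314 0.0167564228232471 bar yaw -22.263655 21.3667
```

View pics/t4.png

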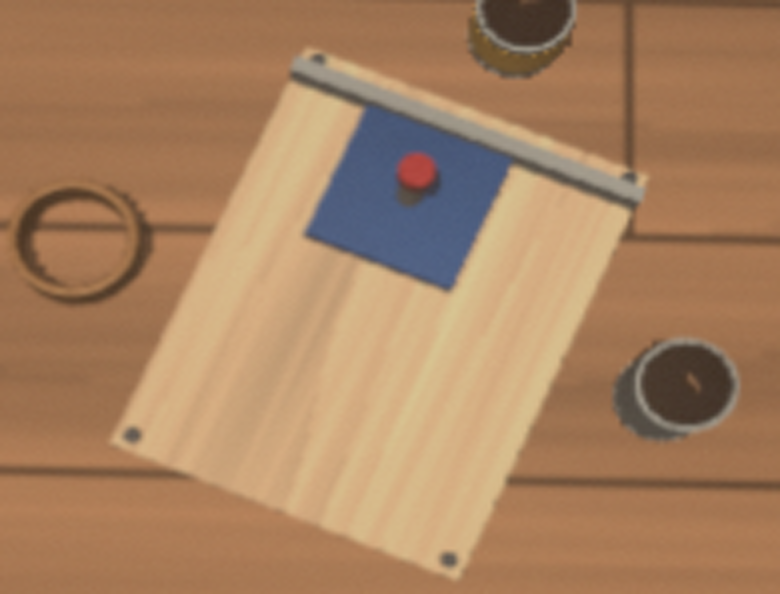

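The foot is square and flush against the bar (foot yaw -22.2°, bar -22.3°), about 17 mm off the stop's middle. The cans and roll are in the same places as before and the arm is clear.

```bash
python3 -c "
from rig import robot
print(robot.job_done())"
```

```text
the job is handed in; nothing more can be done
None
```

The job is handed in: the spindle stands upright with its foot flush and square against the steel stop, the cans and tape roll look unmoved, and the arm is clear. My last camera check was at 21 s of the 51 s allowed, and the hand-in call returned no verdict.

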